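Zero the coating gauge and measure the coating on the board's pad

ROBOT

A 6-joint arm with a two-finger parallel gripper is mounted at the origin on the work surface. World frame = base frame: x ahead of the robot, y to its left, z up, the work surface at z = 0. Lengths are in m, angles in degrees, forces in N, time in s.
With the tool pointing down it reaches from about 0.25 to 0.775 m from the base axis. Payload 4 kg.
Tool frame: the origin (TCP) lies midway between the tips of the shut fingers; the grasp point (between the pads) lies 19 mm behind it; x points along the fingers, y is the direction in which the jaws open and shut, and the axes are right-handed (so a half turn about x gives the same grasp; the last joint's range is limited). The gripper opens to 85 mm and grips with 20 to 120 N. Pads are 22 mm wide; open, the fingers measure 114 mm over their backs; the gripper's body (76 mm by 85 mm) begins 54 mm behind the grasp point. The pads swing forward as they close: fully open they stand 13 mm farther back than shut.
Start: joints at [64.051, 4.996, 78.535, -0, 96.463, -5.907], TCP at [0.188, 0.517, 0.231] pointing down, gripper open.
Joint ranges: [-177.83, 177.83], [-43.37, 116.18], [15.69, 146.23], [-61.86, 241.86], [9.47, 152.12], [-147.06, 147.06]. Speed limits (degrees/s): [159.86, 159.86, 180, 180, 180, 180].

INTERFACE

Orientations are given as a 3x3 rotation matrix whose columns are the frame's x, y, z axes.
In Python, from cell import * gives the robot as it stands.
- The arm moves only by the shell command python3 -m inch 'ROWS'. ROWS is JSON, a list that holds one entry, the list of rows, each a list of 7 numbers: the shift along the tool's x, y, z in mm, then the turn, a rotation vector about the tool's x, y, z in rad, then the finger opening in mm, from 0 to 85.4. A call has exactly 5 rows; each row is the pose to reach, as a shift and turn from the pose commanded when the call began, along the tool's axes at that moment; what a row does not reach only later rows make up. A row lasts 1/10 s, in which the tool goes at most 50 mm and 8.59 degrees, less where a joint would pass 70% of its speed; a pose out of reach is approached as far as the arm can. A call with a gripper value outside its range is refused whole. The fingers move at their own pace and stop on an object; the grip force is fixed at half the most. Time passes only in rows, so rows that repeat a pose let the fingers close, or fill a call up. It gives the time, the measured TCP pose, the force and the opening at its end, in the units of the state.
- get_obs(): the state, without advancing time (a new reading comes with each control period).
- camera(name): name is "side" or "top" or "wrist"; returns a dict with "pixels" (384x512x3 uint8, red, green, blue), "mtx" (3x3 intrinsics, pixels), "xyz" and "rotation" of the camera in the world; the wrist camera has in their place "hand_eye" (4x4, takes a point from camera to tool coordinates, whose origin is the TCP and whose axes are the tool frame's). Camera axes: x right, y down, z forward; pixel columns grow to the right and rows downward; lengths in m; the calibration is good to about 2 mm. A picture is of the moment at which its call begins: read the wrist's pose just before it. There is no depth.
- close_job(): hands the job in, once; it reports no verdict.
Trained networks look in the newest picture that a camera, given by its name, has taken for a name from the list of things; names that differ only in an ending like _2 or _b are one class to them, and where a whole thing is asked for, a point or a joint stands for the part that bears it (a point fixed in the world has none). Each returns a list of dicts, best first, with "score" (0 to 1); they miss things now and then, are a little off and sometimes report something else, mostly with a low value. They report only what shows in the picture. A call takes as long as a camera call. They do not tell look-alikes from the thing itself.
- cut_out(camera, thing): "region" (384x512 bool, what is visible of it) and "uv" ([column, row] in pixels, amid what is visible of it).
- tip_of(camera, thing): "uv" ([column, row] in pixels: a listed point, or the origin of a listed thing).
The state is a dict: "clock": time; "q": joint angles; "dq": joint speeds; "tau": joint torques, N m; "ee_pos": TCP position; "tcp_rot": TCP orientation; "contact_force": force on the tool from outside, world axes, zero at the start; "torque": the same for the moment, N m; "opening": finger opening in m.
Only numpy, scipy, OpenCV 4.12 (cv2) and the standard library are available. Lean on these libraries where they do the work, as an engineer would, in place of code of your own. Each camera call takes 0.05 s, during which the arm holds its last target.

TASK

Check the coating on the circuit board in the tilting board holder: take the yellow coating-thickness gauge out of its stand and zero it by holding its sprung tip on the middle of the bare copper zero plate for a second, gauge upright. Then hold the tip on the middle of the white-ringed gold measuring pad, square to the tilted board. Both times press lightly, so that the sprung tip is about half in, without knocking the hard nose on the plate or board, shifting the board or pushing aside the other things on the bench; finish while still holding the gauge on the pad for the reading.

Things in the scene. Friction and masses are not known exactly. Their poses are not given: they have to be found in the camera images.
- gauge: Cordless coating-thickness gauge, 0.15 kg (may vary by a third), loose, standing nose down in its stand. Yellow box-shaped body 26 mm (its x) by 40 mm (its y) by 100 mm (its z), grey display on its -x face, under it a dark round nose of 20 mm diameter, 28 mm long. Origin: centre of the nose's flat end; z runs along the gauge away from the tip (up in the stand), so the yellow body spans z = 28 to 128 mm. A sprung steel probe tip sticks out of the nose end.
- tip_end (a point): Outermost point of the gauge's sprung steel tip, on the gauge's axis, 8 mm beyond the nose end when free. The tip is 8 mm in diameter with a round end. Axes as the gauge's; it moves with the tip.
- gauge_tip (a joint): How far the sprung tip is pushed in, m: 0 free, 0.008 fully in (nose end then touches the surface). The spring needs 0.8 N to start moving and 0.4 N per mm more: 2.4 N half way, 4 N fully in.
- gauge_stand: Bench stand of the gauge, fixed: black foot 110 x 100 x 8 mm with a grey block 64 (x) x 60 (y) mm on it, top 52 mm above the bench. The gauge's nose stands in a 24 mm hole in the block's top, 38 mm deep, and the yellow body rests on the block. Origin: centre of the underside, z up.
- zero_plate: Zero plate, fixed, flat on the bench: black tray 70 (x) x 90 (y) x 8 mm with a bare copper plate 48 (x) x 62 (y) mm on it, its level top 12 mm above the bench. Origin: centre of the underside, z up.
- zero_mid (a point): Middle of the copper plate's top face, 12 mm above the bench; z up.
- holder: Board holder, fixed: grey cast base 170 (x) x 130 (y) x 20 mm with two ears; the tilt axis runs along its y, 100 mm above the bench over the middle of the base. On it swings an aluminium rail 250 mm long along y with two black jaws that clamp the board's side edges, reaching 125 mm to either side. Origin: centre of the underside; its -x side faces the robot, more or less.
- board_tilt (a joint): Tilt of rail and board about the holder's tilt axis, rad: 0 is level, positive leans the board's face towards the holder's -x side (the robot). It is locked stiffly.
- board: Dark green circuit board 110 (x) x 160 (y) x 2 mm clamped in the holder, tilted. Origin: centre of its underside, which is 49 mm from the tilt axis along z; z is the board's normal, out of its component side. Parts on it stand up to 12 mm high, none nearer than 25 mm to the middle of the measuring pad.
- measuring_pad (a point): Middle of the round gold measuring pad, 16 mm in diameter with a white ring of 23 mm round it, on the board's component face (at x = -18, y = 26 mm, z = 2 mm of the board). Axes as the board's: z is the normal out of the face.
- multimeter: Blue hand multimeter lying on its back, 165 x 80 x 34 mm, bystander.
- solder_reel: Reel of solder wire, blue flanges, 62 mm diameter, 48 mm high, bystander.
- cleaner_bottle: White bottle with blue cap, 54 mm diameter, 120 mm high, bystander.
- parts_tray: Blue divided tray 100 x 140 x 30 mm, bystander.
- screwdriver: Screwdriver with red handle, 180 mm long, lying, bystander.
- pliers: Red-handled pliers, 150 mm long, lying, bystander.
Mind the look-alikes: they are no part of the job. What is shaped like the gauge but green or purple is not meant. Several things have the shape of the zero_plate; the one meant has the colours described above.

How it is judged (in metres and radians):
On the way, in this order (a step that is already met when the one before it is completed fails the run):
1. gauge held upright with its tip lightly pressed on the middle of the copper zero plate, for a second (distance between tip_end and zero_mid below 0.012 m and angle between the z axis of gauge and the z axis of zero_plate, either way round below 0.12 rad and value of joint gauge_tip between 0.0015 and 0.0072 m and contact force between gauge and zero_plate between 0.8 and 6 N and contact force between the fingers and gauge above 2 N), for 0.8 s.
2. gauge held square to the board with its tip lightly pressed on the middle of the measuring pad (distance between tip_end and measuring_pad below 0.006 m and angle between the z axis of gauge and the z axis of board, either way round below 0.12 rad and value of joint gauge_tip between 0.0015 and 0.0072 m and contact force between gauge and board between 0.8 and 6 N), for 0.5 s.
At the end, for the whole second after the job is handed in: The gripper holds the gauge still with its tip within 6 mm of the measuring pad's middle, its axis within 7 degrees (0.12 rad) of the board's normal, the tip pushed in 1.5 to 7.2 mm of its 8 mm, pressing with 0.8 to 6 N (all of step 2 and contact force between the fingers and gauge above 2 N and linear speed of gauge below 0.02 m/s); the arm keeps its last pose, push and grip.
It fails at once if the gauge is rammed against the board or the zero plate (over 12 N) (contact force between gauge and board above 12 N or contact force between gauge and zero_plate above 12 N).
It fails at once if the board is shifted in its holder by more than 5 mm (distance of measuring_pad from where it was at the start of the episode above 0.005 m).
It fails at once if another thing on the bench is pushed aside by more than 20 mm (distance of any of multimeter, solder_reel, cleaner_bottle, parts_tray, screwdriver, pliers from where it was at the start of the episode above 0.02 m).
It also fails if it takes over 59 s, if anything falls off the work surface, if the arm or the gripper's body presses on something with over 40 N, if the wrist force passes 120 N, or if a joint passes its speed limit or range.

## Working session

There is one attempt and no reset: what is moved stays moved. The work goes in short steps, Python scripts to look and compute and a shell command to move; the robot and the scene stay as the last step left them, time stands still between calls to the robot, and variables do not carry over. Pictures are saved under pics/ and viewed, and the job is handed in when it is done.

```bash
ls; mkdir -p pics
python3 - <<'E'
from cell import *
import cv2
o=get_obs(); print({k:(o[k]) for k in ('clock','q','ee_pos','tcp_rot','contact_force','opening')})
for n in ('side','top','wrist'):
    c=camera(n); cv2.imwrite(f'pics/a_{n}.png',cv2.resize(c['pixels'][:,:,::-1],(800,600),interpolation=cv2.INTER_CUBIC))
    print(n,{k:v for k,v in c.items() if k!='pixels'})
E
```

```text
pics
{'clock': 0.0, 'q': array([ 6.40510606e+01,  5.04157003e+00,  7.86250954e+01,  1.29206742e-04,
        9.64622433e+01, -5.90830500e+00]), 'ee_pos': array([0.18827464, 0.51624733, 0.23011254]), 'tcp_rot': array([[-9.86494710e-04,  3.42685152e-01,  9.39449793e-01],
       [-2.02207618e-03,  9.39447646e-01, -3.42686492e-01],
       [-9.99997469e-01, -2.23769746e-03, -2.33824650e-04]]), 'contact_force': array([-0.27015184,  0.83037987,  0.27588043]), 'opening': 0.08546191791911502}
side {'mtx': array([[472.10166206,   0.        , 253.36834963],
       [  0.        , 472.10166206, 190.77084162],
       [  0.        ,   0.        ,   1.        ]]), 'xyz': array([ 0.51562285, -0.92091688,  0.8017579 ]), 'rotation': array([[ 0.99885694, -0.02489148,  0.0408073 ],
       [-0.04756184, -0.60264157,  0.79659338],
       [ 0.00476379, -0.79762369, -0.6031366 ]])}
top {'mtx': array([[362.94354061,   0.        , 259.63794727],
       [  0.        , 362.94354061, 187.39052021],
       [  0.        ,   0.        ,   1.        ]]), 'xyz': array([ 0.50008625, -0.02100678,  1.14250426]), 'rotation': array([[-6.95229070e-03, -9.97685416e-01,  6.76422744e-02],
       [-9.99974868e-01,  7.03033318e-03,  9.15772110e-04],
       [-1.38920020e-03, -6.76342077e-02, -9.97709218e-01]])}
wrist {'mtx': array([[265.13536301,   0.        , 253.8769265 ],
       [  0.        , 265.13536301, 189.86533579],
       [  0.        ,   0.        ,   1.        ]]), 'hand_eye': array([[-3.28093072e-04, -2.61536422e-01,  9.65193552e-01,
        -1.43165867e-01],
       [ 9.99999946e-01, -6.47927677e-05,  3.22367866e-04,
         3.91939136e-05],
       [-2.17733768e-05,  9.65193605e-01,  2.61536429e-01,
        -6.70775999e-02],
       [ 0.00000000e+00,  0.00000000e+00,  0.00000000e+00,
         1.00000000e+00]])}
```

View pics/a_side.png

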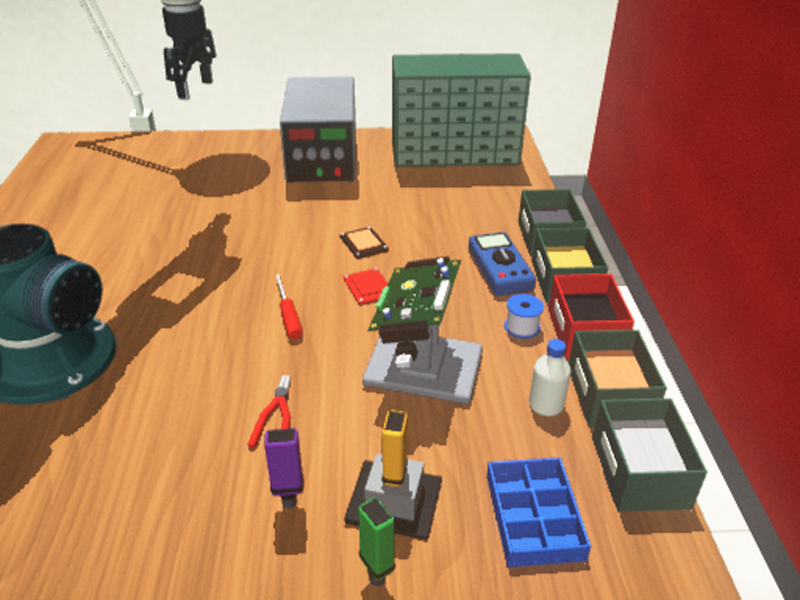

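View pics/a_top.png

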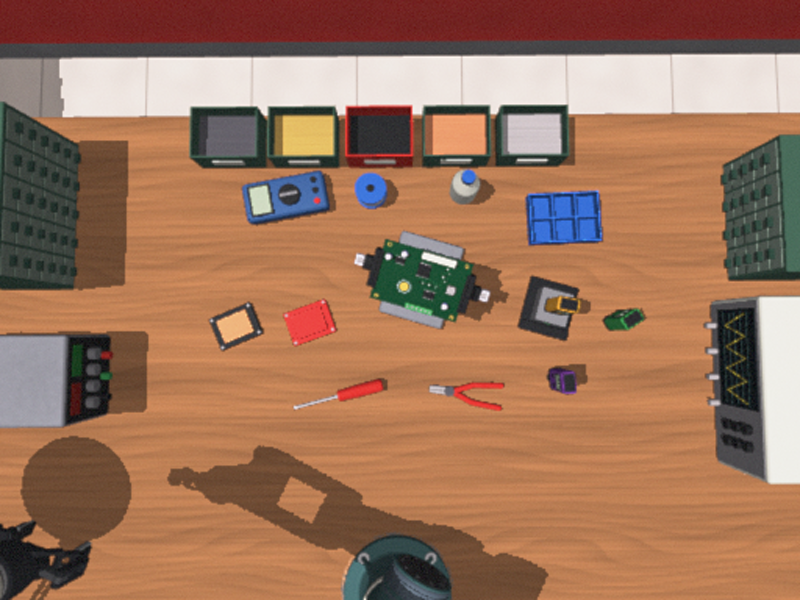

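View pics/a_wrist.png

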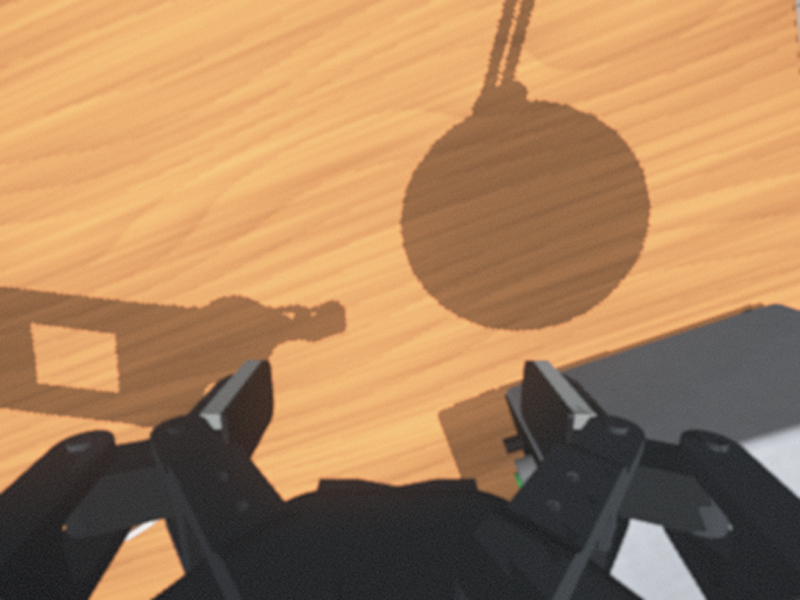

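```bash
cat > h.py <<'E'
from cell import *
import numpy as np, cv2
def proj(c,P):
    P=np.atleast_2d(P); pc=(P-c['xyz'])@c['rotation']; uv=pc@c['mtx'].T
    return uv[:,:2]/uv[:,2:]
def ray(c,uv):
    d=c['rotation']@np.linalg.inv(c['mtx'])@np.array([uv[0],uv[1],1.]); return c['xyz'],d/np.linalg.norm(d)
def atz(c,uv,z):
    o,d=ray(c,uv); return o+d*(z-o[2])/d[2]
def tri(l):
    A=np.zeros((3,3));b=np.zeros(3)
    for c,uv in l:
        o,d=ray(c,uv);M=np.eye(3)-np.outer(d,d);A+=M;b+=M@o
    X=np.linalg.solve(A,b); return X,[np.round(proj(c,X)[0]-uv,1) for c,uv in l]
def wrist(c,o):
    R=np.array(o['tcp_rot']);H=c['hand_eye'];c['rotation']=R@H[:3,:3];c['xyz']=R@H[:3,3]+o['ee_pos'];return c
E
python3 - <<'E'
from h import *
C={n:camera(n) for n in('side','top')}
import pickle; pickle.dump(C,open('C.pkl','wb'))
for t in ('gauge','tip_end','gauge_stand','zero_plate','zero_mid','holder','board','measuring_pad','multimeter','solder_reel','cleaner_bottle','parts_tray','screwdriver','pliers'):
    for n in C:
        print(t,n,'tip',[(round(d['score'],2),np.round(d['uv'],1).tolist()) for d in tip_of(n,t)][:4], 'cut',[(round(d['score'],2),np.round(d['uv'],1).tolist(),int(d['region'].sum())) for d in (cut_out(n,t) if t not in('zero_mid',) else [])][:4])
E
```

```text
gauge side tip [(0.93, [184.3, 322.7]), (0.68, [241.1, 372.6])] cut [(0.93, [240.2, 346.3], 1078), (0.79, [251.8, 289.0], 717), (0.58, [181.0, 298.4], 1035)]
gauge top tip [(0.64, [386.2, 204.4]), (0.59, [353.3, 195.9]), (0.57, [350.2, 244.9])] cut [(0.81, [360.1, 193.7], 225), (0.81, [356.5, 243.9], 241), (0.6, [397.0, 204.0], 279), (0.45, [269.2, 177.8], 2153)]
tip_end side tip [(0.66, [228.4, 156.9])] cut [(0.53, [233.2, 156.9], 365)]
tip_end top tip [(0.47, [219.5, 251.0])] cut [(0.41, [153.6, 210.7], 619)]
gauge_stand side tip [(0.85, [253.7, 322.2])] cut [(0.66, [257.2, 319.3], 1849), (0.3, [184.0, 203.8], 265)]
gauge_stand top tip [(0.58, [350.6, 197.2])] cut [(0.95, [344.5, 199.2], 968)]
zero_plate side tip [(0.88, [232.1, 158.3]), (0.74, [236.5, 184.6])] cut [(0.83, [236.9, 181.4], 403), (0.59, [336.9, 204.5], 560), (0.55, [229.0, 156.7], 374)]
zero_plate top tip [(0.87, [149.9, 208.0]), (0.57, [197.1, 206.4])] cut [(0.92, [151.4, 208.5], 629), (0.88, [197.7, 204.8], 655)]
zero_mid side tip [(0.75, [231.3, 152.3]), (0.73, [238.2, 179.9])] cut []
zero_mid top tip [(0.9, [149.
[... 1149 characters left out ...]
, 207.3])] cut [(0.71, [347.4, 197.7], 954), (0.54, [299.4, 120.1], 350)]
parts_tray side tip [(0.66, [341.9, 330.5]), (0.57, [252.2, 321.8])] cut [(0.6, [344.2, 328.6], 3560), (0.28, [320.4, 170.3], 1082)]
parts_tray top tip [(0.73, [358.5, 140.2]), (0.44, [268.6, 178.4])] cut [(0.86, [359.6, 141.8], 1579)]
screwdriver side tip [(0.58, [181.5, 196.9])] cut [(0.58, [183.4, 205.9], 232)]
screwdriver top tip [(0.56, [215.7, 252.5])] cut [(0.72, [230.8, 249.7], 271), (0.69, [148.8, 207.1], 617), (0.55, [302.5, 248.5], 271)]
pliers side tip [(0.83, [179.0, 259.9]), (0.44, [335.8, 211.5])] cut [(0.64, [264.3, 195.6], 2368)]
pliers top tip [(0.79, [291.0, 252.7])] cut [(0.53, [300.8, 250.1], 425)]
```

Run:
```python
from h import *
import pickle; C=pickle.load(open('C.pkl','rb'))
def crop(n,x0,y0,w,h,W,H): return cv2.resize(C[n]['pixels'][y0:y0+h,x0:x0+w,::-1],(W,H),interpolation=cv2.INTER_CUBIC)
a=np.hstack([crop('side',205,255,90,95,380,400),crop('top',325,170,80,80,400,400)])
b=np.hstack([crop('side',205,135,110,115,380,398),crop('top',125,140,190,90,420,199).repeat(2,0)[:398]])
cv2.imwrite('pics/b1.png',a)
cv2.imwrite('pics/b2.png',crop('side',205,140,110,80,770,560))
cv2.imwrite('pics/b3.png',crop('top',125,140,190,90,798,378))
zp=tri([(C['side'],(231.3,152.3)),(C['top'],(149.7,209))]);print('zp',zp, atz(C['top'],(149.7,209),.012),atz(C['side'],(231.3,152.3),.012))
print('pad',tri([(C['side'],(260.9,179.9)),(C['top'],(257.9,183.3))]))
print('boardc',tri([(C['side'],(265.2,189.2)),(C['top'],(269.5,181.1))]))
print('stand',atz(C['side'],(253.7,322.2),0),atz(C['top'],(350.6,197.2),0))
print('holder',atz(C['side'],(271.9,238.6),0),atz(C['top'],(268.7,182.7),0))
for n,s,t in(('green',(241.1,372.6),(386.2,204.4)),('purple',(184.3,322.7),(350.2,244.9))): print(n,tri([(C['side'],s),(C['top'],t)]))
```

```text
zp (array([0.5108663 , 0.32233554, 0.01241643]), [array([ 0.3, -0. ]), array([0. , 0.3])]) [0.51176762 0.32247836 0.012     ] [0.50996652 0.32295857 0.012     ]
pad (array([ 0.57927374, -0.0154007 ,  0.14785203]), [array([-0.2,  0. ]), array([ 0. , -0.2])])
boardc (array([ 0.58641667, -0.04746371,  0.14403812]), [array([-0.6,  0.1]), array([ 0. , -0.5])])
stand [ 0.54922055 -0.30997872  0.        ] [ 0.5445746  -0.30610692  0.        ]
holder [ 0.60649064 -0.06063064  0.        ] [ 0.59218885 -0.0486765   0.        ]
green (array([ 0.52076969, -0.41933523, -0.00546132]), [array([ 0.3, -0. ]), array([0. , 0.2])])
purple (array([ 0.40076756, -0.30186023, -0.00379113]), [array([-2.6,  0. ]), array([-0.2, -1.7])])
```

View pics/b1.png

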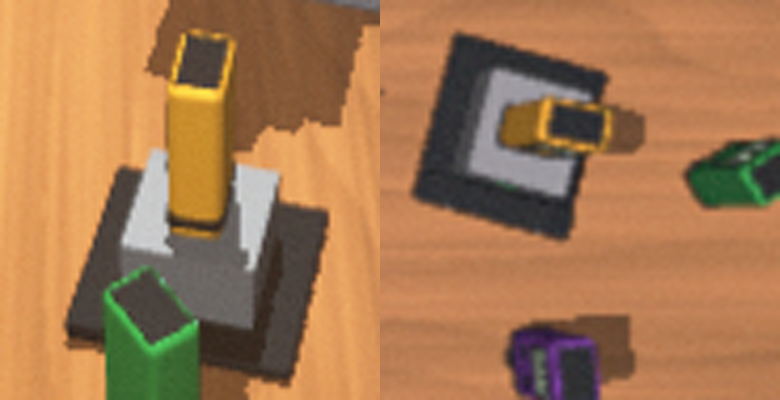

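View pics/b2.png

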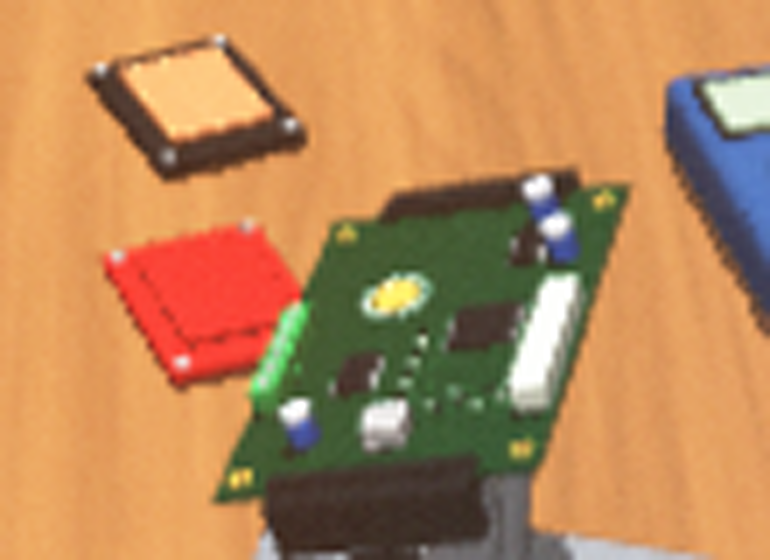

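View pics/b3.png

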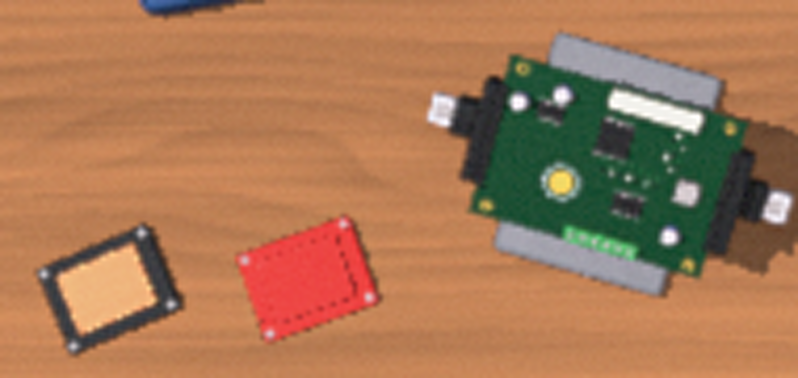

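```bash
cat > fit.py <<'E'
from h import *
import pickle; from scipy.optimize import least_squares
from scipy.spatial.transform import Rotation as Ro
C=pickle.load(open('C.pkl','rb')); S,T=C['side'],C['top']
def board(p):
    R=Ro.from_euler('zy',[p[2],-p[3]]).as_matrix(); return R,np.array([p[0],p[1],.1])+R@[0,0,.049]
L=np.array([[-.055,.08,.002],[.055,.08,.002],[.055,-.08,.002],[-.055,-.08,.002],[-.018,.026,.002]])
us=np.array([(252.9,171.7),(295.3,166.4),(282.1,207.1),(235.7,211.4),(205+397/7,140+297/7)])
ut=np.array([(236.9,190),(246.9,153.1),(302.9,169),(291.7,205.5),(125+561/4.2,140+182/4.2)])
def f(p):
    R,o=board(p);P=L@R.T+o; return np.r_[(proj(S,P)-us).ravel(),(proj(T,P)-ut).ravel()]
r=least_squares(f,[.59,-.05,-.2,.3]);
E
cat > fit2.py <<'E'
from fit import *
print('board',r.x,np.degrees(r.x[2:])); print(np.round(r.fun.reshape(-1,2),1).tolist())
R,o=board(r.x); print('pad',R@L[4]+o,'normal',R[:,2])
gs=np.array([(247.6,263.3),(261.1,263.3),(258.3,278),(244.8,276.8)])
gt=np.array([(358,189.4),(371,191),(369.6,201),(356.6,199.4)])
G=np.array([[-.013,.02,.152],[.013,.02,.152],[.013,-.02,.152],[-.013,-.02,.152]])
Gt=G[[1,2,3,0]]
def g(p):
    R=Ro.from_euler('z',p[2]).as_matrix(); a=G@R.T+[p[0],p[1],0];b=Gt@R.T+[p[0],p[1],0]
    return np.r_[(proj(S,a)-gs).ravel(),(proj(T,b)-gt).ravel()]
q=least_squares(g,[.55,-.31,0]); print('gauge',q.x,np.degrees(q.x[2]));print(np.round(q.fun.reshape(-1,2),1).tolist())
# stand top block/ foot via red/… foot corners in top
ft=np.array([(325+(455-380)/5,170+35/5),(325+(608-380)/5,170+72/5),(325+(568-380)/5,170+240/5),(325+(415-380)/5,170+190/5)])
F=np.array([[.055,.05,.008],[.055,-.05,.008],[-.055,-.05,.008],[-.055,.05,.008]])
def s(p):
    R=Ro.from_euler('z',p[2]).as_matrix(); return (proj(T,F@R.T+[p[0],p[1],0])-ft).ravel()
w=least_squares(s,[.55,-.31,0]);print('stand',w.x,np.degrees(w.x[2]),np.round(w.fun.reshape(-1,2),1).tolist())
# zero plate copper corners top
E
python3 fit2.py
```

```text
board [ 0.6044504  -0.04818556 -0.28575829  0.29216634] [-16.37274372  16.73989798]
[[-1.1, -3.1], [-0.7, -1.9], [0.5, 2.7], [-0.2, 1.3], [-0.5, -1.2], [-0.4, 0.2], [0.2, -1.0], [0.7, -0.9], [0.0, -0.0], [0.3, -0.5]]
pad [ 0.58024123 -0.01816598  0.14597543] normal [-2.88027431e-01 -6.93889390e-18  9.57622159e-01]
gauge [ 0.54613587 -0.30645061 -0.1590174 ] -9.11102569330935
[[-0.8, -2.0], [-0.7, -0.9], [-0.1, 0.1], [-0.7, 0.1], [-0.1, -0.8], [1.4, -0.2], [1.6, -0.8], [0.1, -1.4]]
stand [ 0.54553821 -0.30633392 -0.27514974] -15.764919092216983 [[0.2, -1.3], [0.5, -0.3], [-0.1, 0.1], [-0.6, 1.5]]
```

```bash
sed -i "s/'zy'/'ZY'/" fit.py; python3 fit2.py
```

```text
board [ 0.60510301 -0.05237006 -0.28938897  0.31848696] [-16.58076638  18.2479589 ]
[[-0.4, -0.1], [-0.6, -0.5], [-0.2, -0.5], [-0.5, -0.0], [-0.3, -0.2], [-0.1, -0.3], [-0.1, -1.0], [0.7, -0.6], [0.2, 0.2], [0.3, -0.6]]
pad [ 0.580833   -0.0180157   0.14279888] normal [-0.30010954  0.08935685  0.94971028]
gauge [ 0.54613587 -0.30645061 -0.1590174 ] -9.11102569330935
[[-0.8, -2.0], [-0.7, -0.9], [-0.1, 0.1], [-0.7, 0.1], [-0.1, -0.8], [1.4, -0.2], [1.6, -0.8], [0.1, -1.4]]
stand [ 0.54553821 -0.30633392 -0.27514974] -15.764919092216983 [[0.2, -1.3], [0.5, -0.3], [-0.1, 0.1], [-0.6, 1.5]]
```

```bash
cat >> h.py <<'E'
from scipy.spatial.transform import Rotation as Ro
def down(deg):
    c,s=np.cos(np.radians(deg)),np.sin(np.radians(deg)); return np.array([[0,c,s],[0,s,-c],[-1,0,0]])
def go(p,R):
    o=get_obs();A=np.array(o['tcp_rot']); d=A.T@(np.array(p)-o['ee_pos'])*1000; v=Ro.from_matrix(A.T@R).as_rotvec()
    print('t',round(o['clock'],2),'pos',np.round(o['ee_pos'],4),'q',np.round(o['q'],0),'F',np.round(o['contact_force'],2),'open',round(o['opening'],4)); print('shift mm',np.round(d,1),'rot',np.round(v,4),np.degrees(np.linalg.norm(v)).round(1))
E
python3 -c "
from h import *
go([.546,-.306,.30],down(-9))"
```

```text
t 2.95 pos [0.1885 0.5167 0.2314] q [64.  5. 79.  0. 96. -6.] F [-0.73 -0.01 -0.21] open 0.0853
shift mm [ -68.7 -650.4  617.8] rot [ 1.3781e+00 -1.0000e-04 -1.0000e-04] 79.0
```

```bash
python3 -m inch '[[[-69,-650,618,1.378,0,0,60],[-69,-650,618,1.378,0,0,60],[-69,-650,618,1.378,0,0,60],[-69,-650,618,1.378,0,0,60],[-69,-650,618,1.378,0,0,60]]]'; python3 -c "
from h import *
go([.546,-.306,.30],down(-9))"
```

```text
clock: 3.45
ee_pos: [0.2882, 0.2864, 0.2508]
tcp_rot: [[0.001, 0.893, 0.449], [0.0, 0.449, -0.893], [-1.0, 0.001, 0.0]]
contact_force: [0.4, 0.3, 0.1]
opening: 0.0601
t 3.45 pos [0.2882 0.2864 0.2508] q [ 37. -14.  94.  -0. 100.  10.] F [0.45 0.27 0.11] open 0.0601
shift mm [-49.2 -35.7 645.1] rot [ 6.228e-01 -3.000e-04 -1.100e-03] 35.7
```

```bash
python3 -m inch '[[[-49,-36,645,0.623,0,0,60],[-49,-36,645,0.623,0,0,60],[-49,-36,645,0.623,0,0,60],[-49,-36,645,0.623,0,0,60],[-49,-36,645,0.623,0,0,60]]]' ; python3 -c "
from h import *
go([.546,-.306,.30],down(-9))"
```

```text
clock: 3.95
ee_pos: [0.3888, 0.0581, 0.27]
tcp_rot: [[0.002, 0.988, -0.154], [0.0, -0.154, -0.988], [-1.0, 0.002, -0.001]]
contact_force: [1.1, 0.9, -0.6]
opening: 0.06
t 3.95 pos [0.3888 0.0581 0.27  ] q [  0. -16.  93.   0. 102.   9.] F [ 1.08  0.95 -0.55] open 0.06
shift mm [-29.8 211.6 335.4] rot [ 0.002  -0.0006 -0.0017] 0.2
```

```bash
python3 -m inch '[[[-30,212,335,0,0,0,60],[-30,212,335,0,0,0,60],[-30,212,335,0,0,0,60],[-30,212,335,0,0,0,60],[-30,212,335,0,0,0,60]]]' ; python3 -c "
from h import *
go([.546,-.306,.30],down(-9))"
```

```text
clock: 4.45
ee_pos: [0.4888, -0.1705, 0.2886]
tcp_rot: [[0.001, 0.988, -0.152], [0.0, -0.152, -0.988], [-1.0, 0.001, -0.0]]
contact_force: [-0.3, 0.6, 0.8]
opening: 0.0597
t 4.45 pos [ 0.4888 -0.1705  0.2886] q [-26.   1.  77.   0. 103. -17.] F [-0.3   0.64  0.81] open 0.0597
shift mm [-11.4  77.1 125.2] rot [ 0.0045 -0.0001 -0.0008] 0.3
```

```bash
python3 -m inch '[[[-11,77,125,0,0,0,60],[-11,77,125,0,0,0,60],[-11,77,125,0,0,0,60],[-11,77,125,0,0,0,60],[-11,77,125,0,0,0,60]]]'
python3 - <<'E'
from h import *
import pickle
o=get_obs(); c=wrist(camera('wrist'),o); pickle.dump(c,open('w1.pkl','wb'))
go([.546,-.306,.30],down(-9))
cv2.imwrite('pics/w1.png',cv2.resize(c['pixels'][:,:,::-1],(800,600),interpolation=cv2.INTER_CUBIC))
P=[(.546,-.306,.152),(.546,-.306,.052)]; print(proj(c,P)*800/512)
for d in tip_of('wrist','gauge')+cut_out('wrist','gauge'): print(d['score'],d['uv'])
E
```

```text
clock: 4.95
ee_pos: [0.5455, -0.3044, 0.2976]
tcp_rot: [[-0.002, 0.988, -0.153], [0.002, -0.153, -0.988], [-1.0, -0.003, -0.002]]
contact_force: [-0.4, -0.3, -0.9]
opening: 0.0598
t 5.0 pos [ 0.5454 -0.3033  0.2988] q [-34.  15.  60.   0. 106. -26.] F [-0.03  0.05  0.63] open 0.06
shift mm [-1.2  1.   2.6] rot [ 0.005  -0.0011  0.001 ] 0.3
[[399.52794144 283.06710349]
 [399.13005213 259.0259408 ]]
0.85 [252.2, 228.0]
0.73 [254.2, 161.9]
0.9 [252.9, 255.8]
0.81 [156.4, 186.5]
0.66 [253.2, 173.5]
```

View pics/w1.png

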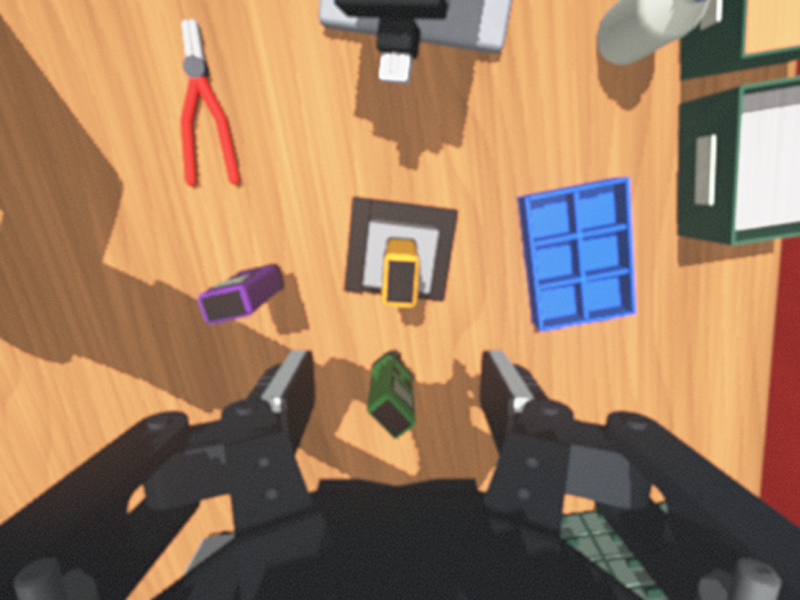

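Run:
```python
from h import *
import pickle
c=pickle.load(open('w1.pkl','rb'))
im=c['pixels'][140:210,215:300,::-1]; cv2.imwrite('pics/w1c.png',cv2.resize(im,(765,630)[:2],interpolation=cv2.INTER_CUBIC)[:600])
hsv=cv2.cvtColor(c['pixels'],cv2.COLOR_RGB2HSV); 
for yaw in(-5,-9,-13):
  R=Ro.from_euler('z',yaw,degrees=True).as_matrix(); G=np.array([[-.013,.02,.152],[.013,.02,.152],[.013,-.02,.152],[-.013,-.02,.152]])@R.T+[.546,-.306,0]
  print(yaw,((proj(c,G)-[215,140])*9).round().tolist())
```

```text
-5 [[250.0, 218.0], [462.0, 204.0], [479.0, 518.0], [274.0, 531.0]]
-9 [[261.0, 210.0], [474.0, 211.0], [468.0, 525.0], [263.0, 524.0]]
-13 [[272.0, 204.0], [485.0, 219.0], [457.0, 531.0], [252.0, 517.0]]
```

View pics/w1c.png

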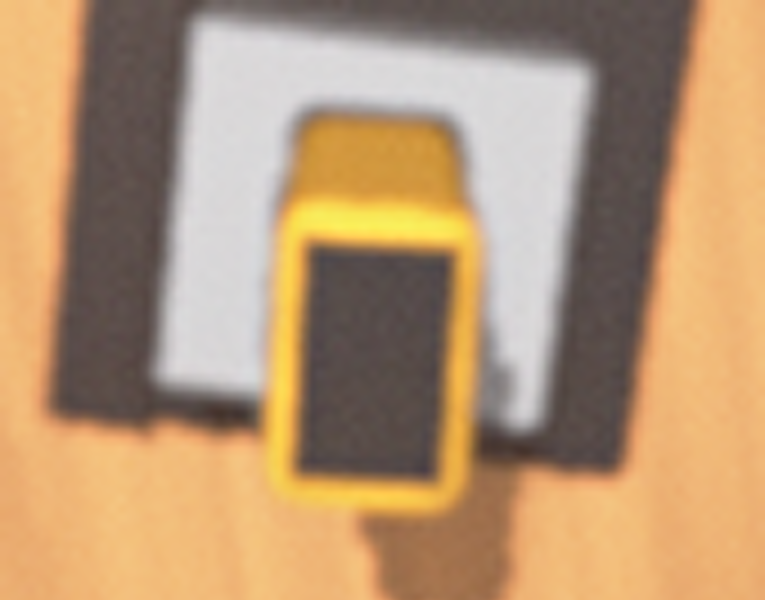

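```bash
python3 -c "
from h import *
go([.5468,-.305,.10],down(-11.5))"
```

```text
t 5.1 pos [ 0.5454 -0.3023  0.3002] q [-34.  14.  60.   0. 106. -26.] F [ 0.13 -0.98  0.55] open 0.0599
shift mm [200.2   1.6   2.5] rot [ 0.05   0.    -0.001] 2.9
```

```bash
python3 -m inch '[[[30,0.5,0,0.05,0,0,60],[60,0.5,0,0.05,0,0,60],[90,0.5,0,0.05,0,0,60],[100,0.5,0,0.05,0,0,60],[100,0.5,0,0.05,0,0,60]]]'
python3 - <<'E'
from h import *
import pickle
for i in range(4):
  o=get_obs(); c=wrist(camera('wrist'),o);print(np.round(o['ee_pos'],4))
pickle.dump(c,open('w1.pkl','wb'))
go([.5468,-.305,.10],down(-11.5))
cv2.imwrite('pics/w2.png',cv2.resize(c['pixels'][:,:,::-1],(800,600),interpolation=cv2.INTER_CUBIC))
P=[(.5468,-.305,.152)]; print(proj(c,P)*800/512)
E
```

```text
clock: 5.6
ee_pos: [0.5452, -0.302, 0.1982]
tcp_rot: [[-0.002, 0.98, -0.199], [0.002, -0.199, -0.98], [-1.0, -0.003, -0.001]]
contact_force: [-0.7, -0.4, 0.4]
opening: 0.06
[ 0.5452 -0.302   0.1982]
[ 0.5461 -0.3028  0.2002]
[ 0.5466 -0.3034  0.2015]
[ 0.5469 -0.3038  0.2021]
t 5.8 pos [ 0.547  -0.304   0.2022] q [-34.  15.  70.   0.  94. -23.] F [ 0.03 -0.34 -0.21] open 0.06
shift mm [102.2  -0.4   0.9] rot [-0.0009  0.0017 -0.0044] 0.3
[[398.39424779 326.31626937]]
```

View pics/w2.png

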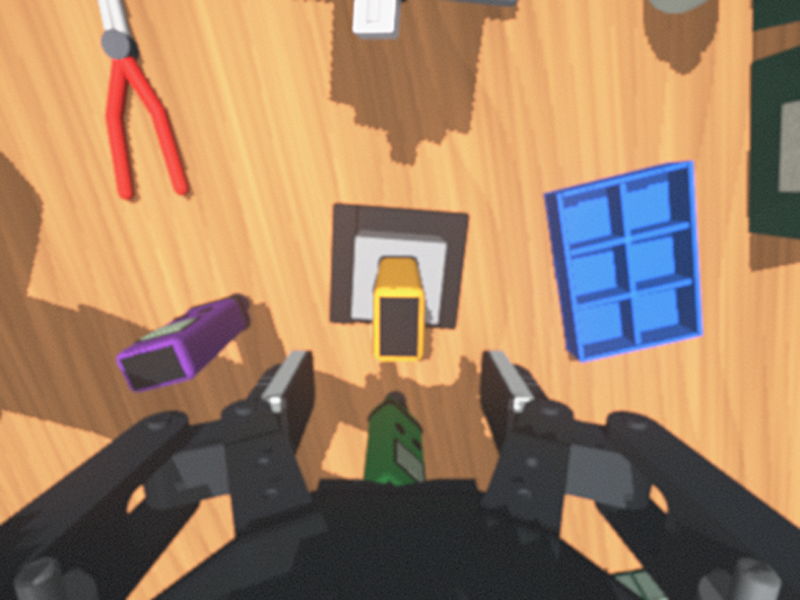

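```bash
python3 -m inch '[[[30,0,1,0,0,0,60],[60,0,1,0,0,0,60],[85,0,1,0,0,0,60],[98,0,1,0,0,0,60],[102,0,1,0,0,0,60]]]'
python3 - <<'E'
from h import *
for i in range(3): c=wrist(camera('wrist'),get_obs())
go([.5468,-.305,.10],down(-11.5))
cv2.imwrite('pics/w3.png',cv2.resize(c['pixels'][:,:,::-1],(800,600),interpolation=cv2.INTER_CUBIC))
E
```

```text
clock: 6.3
ee_pos: [0.5457, -0.3045, 0.0966]
tcp_rot: [[-0.001, 0.98, -0.201], [0.001, -0.201, -0.98], [-1.0, -0.001, -0.001]]
contact_force: [0.1, -0.0, 1.2]
opening: 0.0595
t 6.45 pos [ 0.5468 -0.3053  0.099 ] q [-34.  18.  79.   0.  83. -23.] F [-0.09  0.14  0.18] open 0.0602
shift mm [-1.  -0.  -0.3] rot [-0.0013  0.001  -0.0027] 0.2
```

View pics/w3.png

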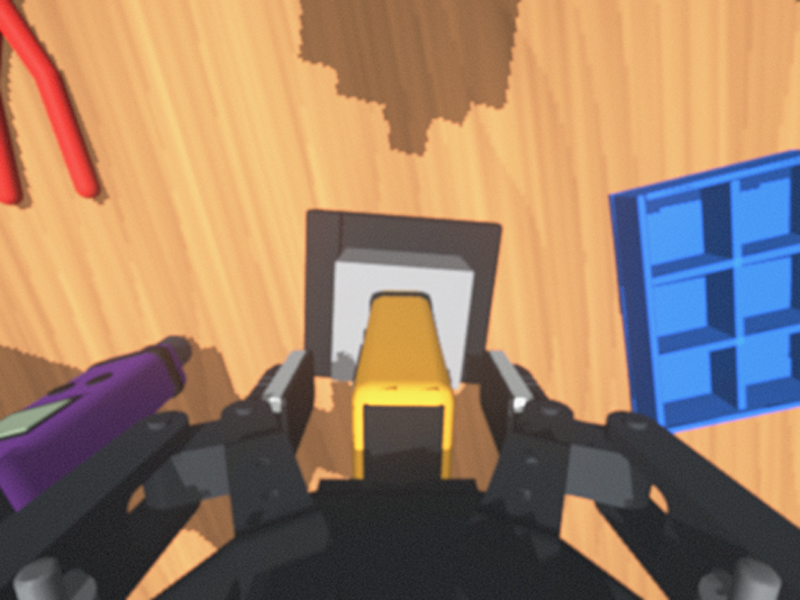

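```bash
python3 -m inch '[[[0,0,0,0,0,0,20],[0,0,0,0,0,0,20],[0,0,0,0,0,0,0],[0,0,0,0,0,0,0],[0,0,0,0,0,0,0]]]' ; python3 -c "
from h import *
go([.5468,-.305,.23],down(-11.5))"
```

```text
clock: 6.95
ee_pos: [0.5467, -0.3051, 0.0988]
tcp_rot: [[0.003, 0.98, -0.201], [-0.002, -0.201, -0.98], [-1.0, 0.003, 0.001]]
contact_force: [0.0, 0.4, 5.6]
opening: 0.0253
t 6.95 pos [ 0.5467 -0.3051  0.0988] q [-34.  18.  79.   0.  83. -23.] F [0.03 0.37 5.56] open 0.0253
shift mm [-131.2    0.5   -0. ] rot [-0.0013  0.001  -0.0028] 0.2
```

```bash
python3 -m inch '[[[-10,0,0,0,0,0,0],[-25,0,0,0,0,0,0],[-45,0,0,0,0,0,0],[-75,0,0,0,0,0,0],[-110,0,0,0,0,0,0]]]'
python3 - <<'E'
from h import *
for i in range(4): c=wrist(camera('wrist'),get_obs()); s=camera('side')
go([.5109,.3225,.23],down(40))
cv2.imwrite('pics/s4.png',np.hstack([cv2.resize(s['pixels'][180:330,180:330,::-1],(400,400),interpolation=cv2.INTER_CUBIC),cv2.resize(c['pixels'][150:300,180:330,::-1],(400,400),interpolation=cv2.INTER_CUBIC)]))
E
```

```text
clock: 7.45
ee_pos: [0.5446, -0.3038, 0.2069]
tcp_rot: [[-0.004, 0.98, -0.201], [0.003, -0.201, -0.98], [-1.0, -0.005, -0.002]]
contact_force: [-0.3, -1.1, -2.0]
opening: 0.0252
t 7.85 pos [ 0.5449 -0.304   0.2047] q [-34.  15.  70.   0.  95. -23.] F [-0.47  0.38 -2.17] open 0.0254
shift mm [ -23.4 -159.1 -607. ] rot [-0.9001 -0.0037  0.0032] 51.6
```

View pics/s4.png

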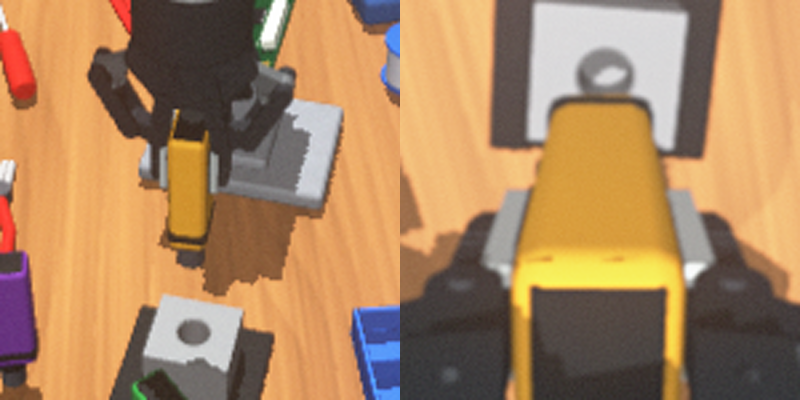

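```bash
python3 -c "
from h import *
go([.42,-.02,.32],down(17))"
```

```text
t 7.85 pos [ 0.5449 -0.304   0.2047] q [-34.  15.  70.   0.  95. -23.] F [-0.47  0.38 -2.17] open 0.0254
shift mm [-114.  -179.8 -253.4] rot [-0.4987 -0.003   0.0038] 28.6
```

```bash
python3 -m inch '[[[-40,-20,-20,-0.1,0,0,0],[-75,-45,-50,-0.2,0,0,0],[-100,-75,-90,-0.3,0,0,0],[-114,-105,-130,-0.4,0,0,0],[-114,-130,-175,-0.5,0,0,0]]]' ; python3 -c "
from h import *
go([.42,-.02,.32],down(17));go([.511,.3225,.20],down(45))"
```

```text
clock: 8.35
ee_pos: [0.4564, -0.1166, 0.3222]
tcp_rot: [[0.002, 0.955, 0.296], [-0.001, 0.296, -0.955], [-1.0, 0.002, 0.001]]
contact_force: [1.8, 0.7, -1.8]
opening: 0.0253
t 8.35 pos [ 0.4564 -0.1166  0.3222] q [-21.  -5.  79.   0. 107. -38.] F [ 1.81  0.69 -1.82] open 0.0253
shift mm [   2.1   -6.1 -103.1] rot [ 0.0038  0.0014 -0.002 ] 0.3
t 8.35 pos [ 0.4564 -0.1166  0.3222] q [-21.  -5.  79.   0. 107. -38.] F [ 1.81  0.69 -1.82] open 0.0253
shift mm [ 122.   181.9 -403.5] rot [-0.4849  0.0019 -0.0016] 27.8
```

```bash
python3 -m inch '[[[0,20,-46,-0.1,0,0,0],[0,40,-92,-0.2,0,0,0],[0,60,-137,-0.3,0,0,0],[10,80,-180,-0.4,0,0,0],[25,100,-222,-0.485,0,0,0]]]' ; python3 -c "
from h import *
go([.511,.3225,.20],down(45))"
```

```text
clock: 8.85
ee_pos: [0.4874, 0.1261, 0.2954]
tcp_rot: [[0.001, 0.706, 0.708], [0.0, 0.708, -0.706], [-1.0, 0.001, 0.001]]
contact_force: [0.2, -0.1, -2.4]
opening: 0.0252
t 8.85 pos [0.4874 0.1261 0.2954] q [  8.  -1.  78.  -0. 103. -37.] F [ 0.24 -0.09 -2.37] open 0.0252
shift mm [  95.5  155.7 -122. ] rot [ 0.0016  0.0005 -0.0006] 0.1
```

```bash
python3 -m inch '[[[20,38,-30,0,0,0,0],[40,76,-60,0,0,0,0],[65,114,-90,0,0,0,0],[90,148,-116,0,0,0,0],[96,156,-122,0,0,0,0]]]'
python3 - <<'E'
from h import *
import pickle
for i in range(4): s=camera('side')
t=camera('top'); o=get_obs(); w=wrist(camera('wrist'),o); pickle.dump((s,t,w,o),open('z.pkl','wb'))
go([.511,.3225,.17],down(45))
cr=lambda c,x,y,n:cv2.resize(c['pixels'][y:y+n,x:x+n,::-1],(400,400),interpolation=cv2.INTER_CUBIC)
cv2.imwrite('pics/z1.png',np.hstack([cr(s,190,60,120),cr(t,100,140,120)]))
cv2.imwrite('pics/z1w.png',cv2.resize(w['pixels'][:,:,::-1],(800,600)))
for n in('side','top','wrist'): print(n,[(round(d['score'],2),d['uv']) for d in tip_of(n,'tip_end')],[(round(d['score'],2),d['uv']) for d in tip_of(n,'zero_mid')],[(round(d['score'],2),d['uv']) for d in tip_of(n,'gauge')])
A=np.array(o['tcp_rot']); print('pred tip',o['ee_pos']+A@[.083,0,0],proj(s,o['ee_pos']+A@[.083,0,0]),proj(t,o['ee_pos']+A@[.083,0,0]))
E
```

```text
clock: 9.35
ee_pos: [0.5097, 0.3233, 0.1941]
tcp_rot: [[-0.008, 0.706, 0.708], [-0.002, 0.708, -0.706], [-1.0, -0.007, -0.004]]
contact_force: [-0.2, -0.4, -2.5]
opening: 0.0256
t 9.65 pos [0.5128 0.3193 0.2011] q [ 27.  12.  74.  -0.  94. -18.] F [ 0.45 -0.5  -2.47] open 0.0252
shift mm [31.1  1.  -3.6] rot [-0.0041  0.0012 -0.0015] 0.3
side [] [(0.83, [236.6, 180.2]), (0.74, [231.7, 158.3]), (0.55, [232.4, 151.6]), (0.19, [319.3, 175.2])] [(0.94, [243.7, 372.6]), (0.87, [228.6, 123.1]), (0.87, [186.9, 322.2])]
top [(0.53, [298.8, 124.4])] [(0.89, [197.5, 205.8]), (0.73, [148.5, 208.3])] [(0.8, [387.9, 205.4]), (0.54, [349.1, 242.3]), (0.53, [137.1, 208.7])]
wrist [] [(0.61, [251.3, 174.9]), (0.56, [181.4, 248.1])] [(0.77, [252.4, 196.6])]
pred tip [0.5125028  0.31933112 0.11736246] [[231.33608125 122.86686845]] [[139.480326   208.42378125]]
```

View pics/z1.png

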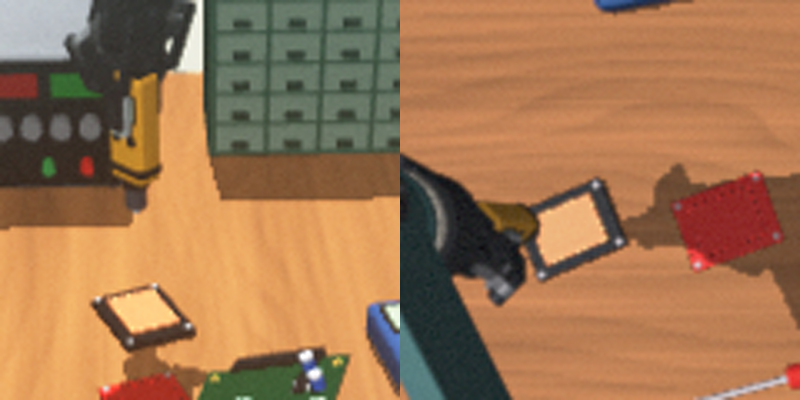

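View pics/z1w.png

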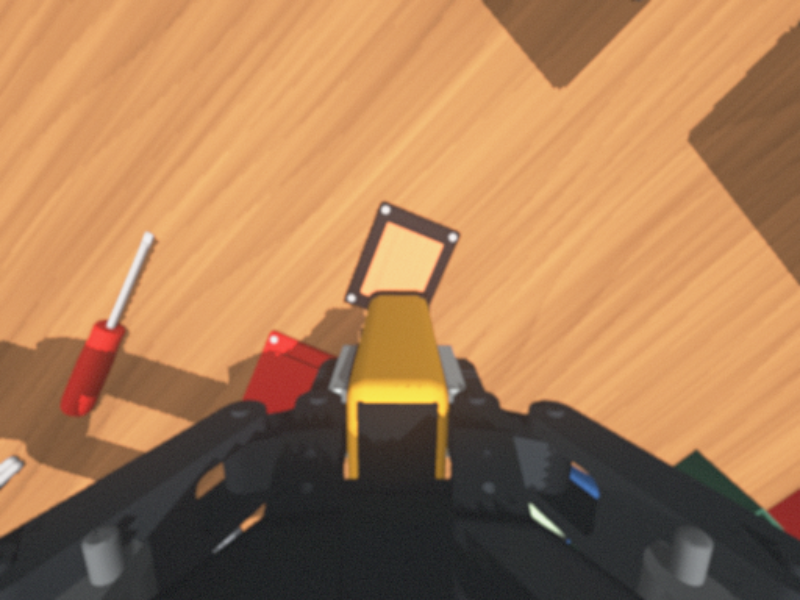

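Run:
```python
from h import *
import pickle
s,t,w,o=pickle.load(open('z.pkl','rb'))
for z in (.009,.012): print(z,atz(t,(150.6,208.75),z),atz(s,(232.9,154.1),z),atz(w,(251.3,174.9),z))
# wrist pins 3 -> opposite corners mean: (352,298)&(459,237) in 800 px
print(atz(w,(405.5*.64,267.5*.64),.01))
```

```text
0.009 [0.51255758 0.32059208 0.009     ] [0.51479481 0.31710648 0.009     ] [0.51257523 0.31412992 0.009     ]
0.012 [0.51252457 0.31968799 0.012     ] [0.51479794 0.31242148 0.012     ] [0.51214754 0.31460229 0.012     ]
[0.51649744 0.32513045 0.01      ]
```

```bash
python3 -m inch '[[[25,0,0,0,0,0,0],[50,0,0,0,0,0,0],[75,0,0,0,0,0,0],[88,0,0,0,0,0,0],[90,0,0,0,0,0,0]]]'
python3 - <<'E'
from h import *
import pickle
for i in range(3): s=camera('side')
t=camera('top'); o=get_obs(); w=wrist(camera('wrist'),o); pickle.dump((s,t,w,o),open('z.pkl','wb'))
go([.513,.3193,.099],down(45))
cr=lambda c,x,y,n:cv2.resize(c['pixels'][y:y+n,x:x+n,::-1],(400,400),interpolation=cv2.INTER_CUBIC)
cv2.imwrite('pics/z2.png',np.hstack([cr(s,195,110,80),cr(w,210,130,90)]))
A=np.array(o['tcp_rot']); p=o['ee_pos']+A@[.083,0,0];print('pred tip',p,(proj(s,p)-[195,110])*5, proj(w,p))
E
```

```text
clock: 10.6
ee_pos: [0.5108, 0.3199, 0.1073]
tcp_rot: [[-0.004, 0.709, 0.705], [-0.002, 0.705, -0.709], [-1.0, -0.004, -0.001]]
contact_force: [-0.1, -0.1, -1.0]
opening: 0.0257
t 10.85 pos [0.5131 0.3211 0.1118] q [ 27.  15.  81.   0.  84. -18.] F [ 0.92  0.21 -1.  ] open 0.0254
shift mm [12.8 -1.4  1.1] rot [-0.0024  0.0011 -0.0034] 0.2
pred tip [0.5133649  0.32116105 0.02864479] [[186.41282836 190.09264553]] [[254.22144815 196.1063663 ]]
```

View pics/z2.png

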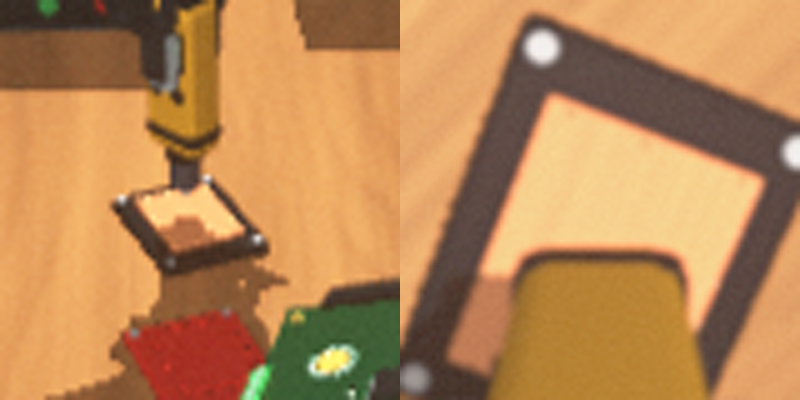

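Run:
```python
from h import *
import pickle
s,t,w,o=pickle.load(open('z.pkl','rb'))
P=[atz(w,u,.009) for u in((241.7,140.6),(300,164.2),(212.9,215.1))]; print(np.round(P,4),(P[1]+P[2])/2,np.linalg.norm(P[0]-P[1]),np.linalg.norm(P[0]-P[2]))
print(atz(s,(195+189/5,110+222.5/5),.009))
```

```text
[[0.4721 0.3465 0.009 ]
 [0.526  0.3694 0.009 ]
 [0.5024 0.2746 0.009 ]] [0.51420651 0.32196583 0.009     ] 0.05854066068740427 0.07810264423463355
[0.51445557 0.31482868 0.009     ]
```

```bash
python3 -m inch '[[[6,0,0,0,0,0,0],[11,0,0,0,0,0,0],[15,0,0,0,0,0,0],[17,0,0,0,0,0,0],[18,0,0,0,0,0,0]]]'
python3 - <<'E'
from h import *
for i in range(5): s=camera('side'); print(get_obs()['contact_force'].round(2),get_obs()['ee_pos'].round(4))
cr=lambda c,x,y,n:cv2.resize(c['pixels'][y:y+n,x:x+n,::-1],(600,600),interpolation=cv2.INTER_CUBIC)
cv2.imwrite('pics/z3.png',cr(s,205,115,60))
E
```

```text
clock: 11.35
ee_pos: [0.512, 0.3205, 0.0917]
tcp_rot: [[-0.0, 0.709, 0.705], [-0.0, 0.705, -0.709], [-1.0, -0.0, -0.0]]
contact_force: [-1.1, 0.1, 0.3]
opening: 0.0253
[-1.53 -0.63 -0.39] [0.512  0.3205 0.0917]
[-0.01 -0.73  0.42] [0.512  0.3205 0.0919]
[-0.77  0.02 -0.65] [0.512  0.3205 0.092 ]
[-0.56 -0.29 -0.61] [0.512  0.3205 0.0921]
[-1.07 -0.94 -0.54] [0.5121 0.3205 0.092 ]
```

View pics/z3.png

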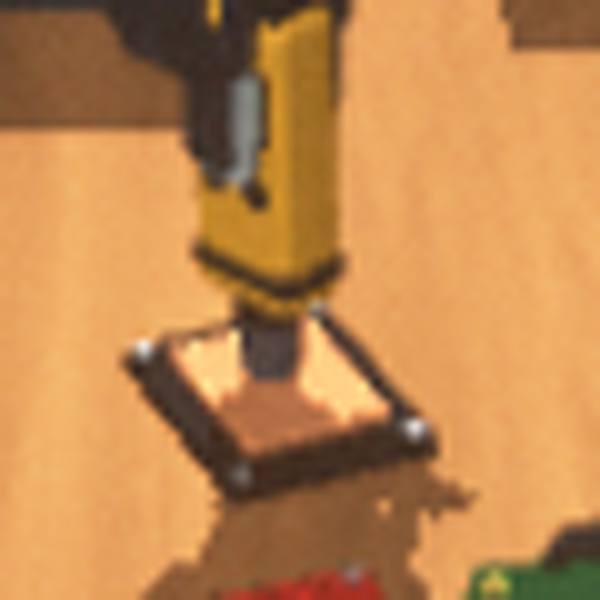

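```bash
python3 -m inch '[[[0.6,0,0,0,0,0,0],[1.2,0,0,0,0,0,0],[1.2,0,0,0,0,0,0],[1.2,0,0,0,0,0,0],[1.2,0,0,0,0,0,0]]]'
python3 - <<'E'
from h import *
F=[]
for i in range(12): camera('wrist'); o=get_obs();F.append(o['contact_force'])
print(np.mean(F,0),np.std(F,0),o['ee_pos'],o['clock'])
E
```

```text
clock: 12.1
ee_pos: [0.5121, 0.3205, 0.0906]
tcp_rot: [[-0.0, 0.709, 0.705], [0.0, 0.705, -0.709], [-1.0, 0.0, -0.0]]
contact_force: [-0.4, -0.7, 0.3]
opening: 0.0252
[-0.93302025 -0.71708585  0.30194311] [0.36048592 0.52781522 0.4309427 ] [0.51210102 0.32049581 0.09052948] 12.7
```

```bash
python3 -m inch '[[[0,0,0,0,0,0,0],[0,0,0,0,0,0,0],[0,0,0,0,0,0,0],[0,0,0,0,0,0,0],[0,0,0,0,0,0,0]]]'; python3 -m inch '[[[0,0,0,0,0,0,0],[-3,0,0,0,0,0,0],[-8,0,0,0,0,0,0],[-15,0,0,0,0,0,0],[-25,0,0,0,0,0,0]]]'
python3 - <<'E'
from h import *
F=[]
for i in range(8): s=camera('side'); o=get_obs();F.append(o['contact_force'])
print(np.mean(F,0),np.std(F,0),o['ee_pos'],o['clock'])
cr=lambda c,x,y,n:cv2.resize(c['pixels'][y:y+n,x:x+n,::-1],(600,600),interpolation=cv2.INTER_CUBIC)
cv2.imwrite('pics/z4.png',cr(s,200,100,60))
A=np.array(o['tcp_rot']); print((proj(s,o['ee_pos']+A@[.083,0,0])-[200,100])*10, (proj(s,o['ee_pos']+A@[.075,0,0])-[200,100])*10)
E
```

```text
clock: 13.2
ee_pos: [0.5121, 0.3205, 0.0905]
tcp_rot: [[-0.0, 0.709, 0.705], [0.0, 0.705, -0.709], [-1.0, -0.0, -0.0]]
contact_force: [-0.1, -1.0, 0.1]
opening: 0.0252
clock: 13.7
ee_pos: [0.5118, 0.3204, 0.1155]
tcp_rot: [[-0.001, 0.709, 0.705], [-0.0, 0.705, -0.709], [-1.0, -0.001, -0.0]]
contact_force: [-0.6, 0.1, -1.7]
opening: 0.0256
[-0.07834497  0.33336681 -1.8209783 ] [0.62411194 0.78714656 1.07930366] [0.51177807 0.32038152 0.11497641] 14.1
[[317.21627326 472.46906832]] [[316.64246313 450.21021444]]
```

View pics/z4.png

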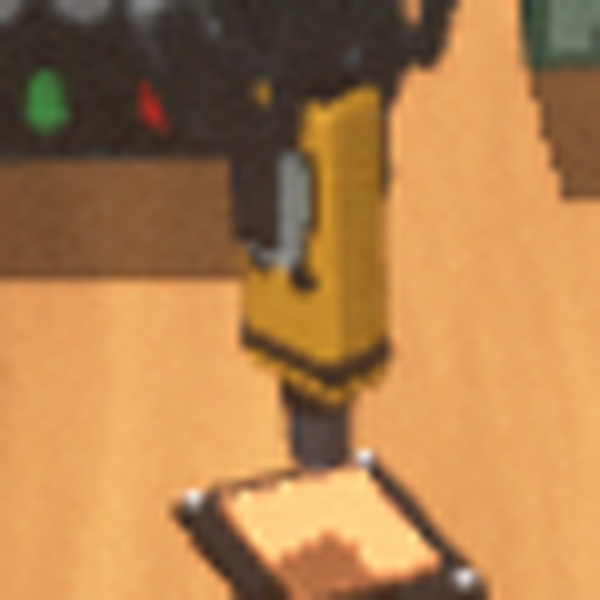

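```bash
cat > tgt.py <<'E'
from fit import *
Rb,ob=board(r.x); PAD=Rb@L[4]+ob
RT=np.c_[-Rb[:,2],Rb[:,0],-Rb[:,1]]
def tcp(dn,dz=0,dy=0,Lt=.082,pad=None): return (PAD if pad is None else pad)+Rb[:,2]*(Lt+dn)+RT[:,2]*dz+RT[:,1]*dy
E
python3 -c "
from tgt import *
print(tcp(.05,.045),RT)
go(tcp(.05,.045),RT); go([.49,.14,.30],down(14))"
```

```text
[ 0.52837704 -0.04934942  0.26816064] [[ 3.00109536e-01  9.10219831e-01 -2.85366652e-01]
 [-8.93568524e-02 -2.71015643e-01 -9.58418423e-01]
 [-9.49710282e-01  3.13129974e-01  6.93889390e-18]]
t 14.1 pos [0.5118 0.3204 0.115 ] q [ 27.  15.  81.   0.  85. -18.] F [-0.54  0.16 -1.58] open 0.0253
shift mm [-153.1 -249.2  273.7] rot [ 1.063  -0.1706  0.2883] 63.9
t 14.1 pos [0.5118 0.3204 0.115 ] q [ 27.  15.  81.   0.  85. -18.] F [-0.54  0.16 -1.58] open 0.0253
shift mm [-184.9 -142.8  112.4] rot [ 5.386e-01 -1.000e-04  1.000e-03] 30.9
```

```bash
python3 -m inch '[[[-45,0,0,0,0,0,0],[-90,-12,10,0.13,0,0,0],[-130,-35,28,0.27,0,0,0],[-165,-62,49,0.4,0,0,0],[-185,-95,75,0.54,0,0,0]]]' ; python3 -c "
from tgt import *
go(tcp(.07,.045),RT)"
```

```text
clock: 14.6
ee_pos: [0.4981, 0.2002, 0.3042]
tcp_rot: [[0.005, 0.971, 0.237], [0.002, 0.237, -0.971], [-1.0, 0.006, -0.001]]
contact_force: [1.6, -0.2, -1.1]
opening: 0.0256
t 14.6 pos [0.4981 0.2002 0.3042] q [ 16.   3.  73.   0. 104.   2.] F [ 1.63 -0.18 -1.07] open 0.0256
shift mm [ 16.7 -35.2 246.4] rot [ 0.5238 -0.0862  0.3057] 35.1
```

```bash
python3 -m inch '[[[0,-5,45,0.1,-0.017,0.06,0],[0,-12,90,0.2,-0.034,0.12,0],[5,-20,135,0.3,-0.05,0.18,0],[10,-28,180,0.41,-0.068,0.24,0],[14,-33,222,0.5238,-0.086,0.3057,0]]]' ; python3 -c "
from tgt import *
go(tcp(.06,.045),RT)"
```

```text
clock: 15.1
ee_pos: [0.5184, -0.0251, 0.2862]
tcp_rot: [[0.297, 0.911, -0.287], [-0.092, -0.272, -0.958], [-0.95, 0.311, 0.003]]
contact_force: [0.5, -0.9, -1.7]
opening: 0.0253
t 15.1 pos [ 0.5184 -0.0251  0.2862] q [ -7. -12.  90.  -3.  84.   9.] F [ 0.53 -0.87 -1.7 ] open 0.0253
shift mm [12.3 10.1 20.3] rot [-0.0005  0.003   0.0025] 0.2
```

```bash
python3 -m inch '[[[4,4,8,0,0,0,0],[8,8,16,0,0,0,0],[12,10,20,0,0,0,0],[12,10,20,0,0,0,0],[12,10,20,0,0,0,0]]]'
python3 - <<'E'
from tgt import *
for i in range(3): s=camera('side')
t=camera('top'); o=get_obs(); w=wrist(camera('wrist'),o); pickle.dump((s,t,w,o),open('p.pkl','wb'))
go(tcp(.06,.045),RT)
cv2.imwrite('pics/p1w.png',cv2.resize(w['pixels'][:,:,::-1],(800,600)))
cr=lambda c,x,y,n:cv2.resize(c['pixels'][y:y+n,x:x+n,::-1],(400,400),interpolation=cv2.INTER_CUBIC)
cv2.imwrite('pics/p1.png',np.hstack([cr(s,205,110,110),cr(t,210,130,110)]))
print('pad in w',proj(w,PAD)/.64,[(d['score'],np.array(d['uv'])/.64) for d in tip_of('wrist','measuring_pad')])
E
```

```text
clock: 15.6
ee_pos: [0.5264, -0.0451, 0.2781]
tcp_rot: [[0.295, 0.913, -0.28], [-0.089, -0.266, -0.96], [-0.951, 0.308, 0.003]]
contact_force: [0.0, -0.2, -2.8]
opening: 0.0253
t 15.85 pos [ 0.5262 -0.0454  0.2785] q [-10. -11.  90.  -2.  83.   6.] F [-0.69  0.26 -1.02] open 0.0253
shift mm [ 0.8 -0.2  3.2] rot [0.0056 0.0013 0.0043] 0.4
pad in w [[398.70305941 221.48251824]] [(0.74, array([399.53125, 214.375  ]))]
```

View pics/p1w.png

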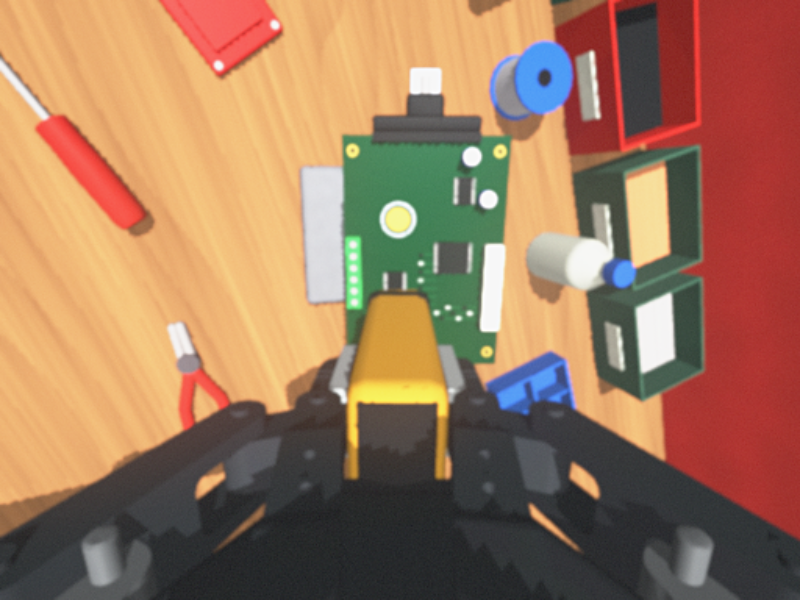

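View pics/p1.png

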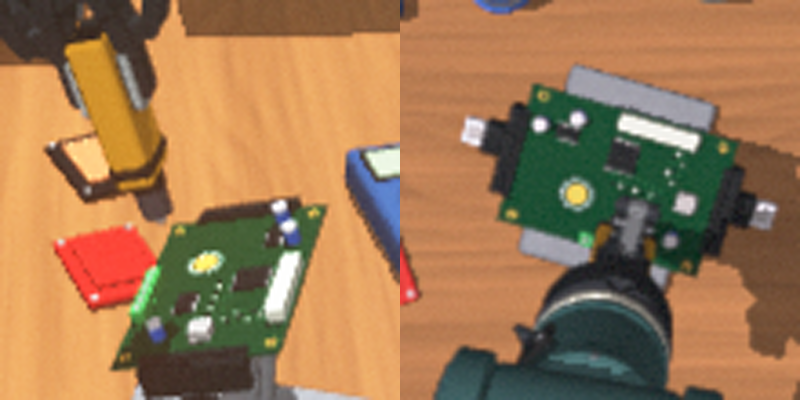

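```bash
cat >> tgt.py <<'E'
_s,_t,W,_o=pickle.load(open('p.pkl','rb'))
uw=np.array([(344,136),(510,136),(494,362),(398,219)])*.64; Lw=L[[0,1,2,4]]
def f2(p):
    R,o=board(p); return np.r_[f(p),(proj(W,Lw@R.T+o)-uw).ravel()]
r2=least_squares(f2,r.x)
E
python3 - <<'E'
from tgt import *
print(r.x,r2.x,np.round(r2.fun.reshape(-1,2),1).tolist())
R,o=board(r2.x);print(PAD,R@L[4]+o,R[:,2])
rw=least_squares(lambda p:(proj(W,Lw@board(p)[0].T+board(p)[1])-uw).ravel(),r.x);R,o=board(rw.x);print('wrist only',rw.x,R@L[4]+o,R[:,2],rw.fun.round(1))
A=np.array(_o['tcp_rot']);print(proj(_s,_o['ee_pos']+A@[.082,0,0]))
E
```

```text
[ 0.60510301 -0.05237006 -0.28938897  0.31848696] [ 0.60500974 -0.05131012 -0.28843516  0.31420869] [[-0.5, -0.4], [-0.6, -0.7], [-0.1, -0.7], [-0.5, -0.4], [-0.3, -0.4], [-0.5, -0.3], [-0.4, -1.1], [0.3, -0.7], [-0.1, 0.2], [-0.1, -0.6], [-1.5, -0.5], [1.1, 0.0], [0.7, 1.3], [0.3, 0.7]]
[ 0.580833   -0.0180157   0.14279888] [ 0.5808828  -0.0170311   0.14293995] [-0.29629662  0.08791399  0.95104124]
wrist only [ 0.60220086 -0.05041202 -0.28889496  0.25197871] [ 0.58071047 -0.01690082  0.1449017 ] [-0.23898864  0.07102975  0.96842099] [-1.5 -1.1  0.7  0.3  0.4  0.4  0.7  0.8]Traceback (most recent call last):
  File "<stdin>", line 5, in <module>
NameError: name '_o' is not defined. Did you mean: 'Ro'?
```

```bash
cat >> tgt.py <<'E'
Rb,ob=board(r2.x); PAD=Rb@L[4]+ob; RT=np.c_[-Rb[:,2],Rb[:,0],-Rb[:,1]]
E
python3 - <<'E'
from tgt import *
s,t,w,o=pickle.load(open('p.pkl','rb'))
A=np.array(o['tcp_rot']);g=lambda *v:o['ee_pos']+A@np.array(v)
P=[g(.082,0,0)]+[g(-.054,a*.013,b*.02) for a,b in((1,1),(1,-1),(-1,-1),(-1,1))]+[g(.046,a*.013,b*.02) for a,b in((1,1),(1,-1),(-1,-1),(-1,1))]
u=proj(s,P); im=cv2.resize(s['pixels'][110:190,210:270,::-1],(600,800),interpolation=cv2.INTER_CUBIC)
for a in (u-[210,110])*10: cv2.circle(im,tuple(int(x) for x in a+5),5,(255,0,255),-1)
cv2.imwrite('pics/p2.png',im[100:700])
go(tcp(.015),RT)
E
```

```text
t 15.9 pos [ 0.5262 -0.0455  0.2785] q [-10. -11.  90.  -2.  83.   6.] F [ 0.13 -0.34 -1.61] open 0.0252
shift mm [ 45.5   0.5 -43. ] rot [0.0044 0.0017 0.0001] 0.3
```

View pics/p2.png

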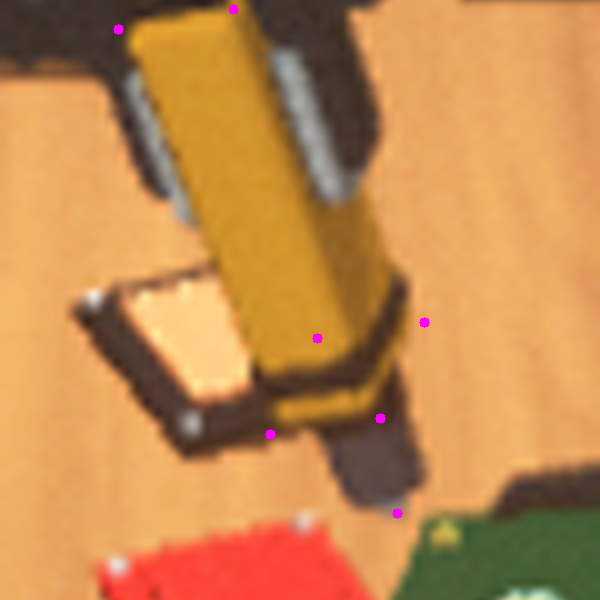

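```bash
python3 -m inch '[[[0,0,-15,0.004,0.002,0,0],[5,0,-30,0.004,0.002,0,0],[15,0,-43,0.004,0.002,0,0],[28,0,-43,0.004,0.002,0,0],[35,0,-43,0.004,0.002,0,0]]]'
python3 - <<'E'
from tgt import *
for i in range(4): s=camera('side')
t=camera('top');o=get_obs(); w=wrist(camera('wrist'),o)
go(tcp(0),RT)
A=np.array(o['tcp_rot']);T=o['ee_pos']+A@[.082,0,0]
a=cv2.resize(s['pixels'][140:200,230:290,::-1],(400,400),interpolation=cv2.INTER_CUBIC)
b=cv2.resize(w['pixels'][100:230,190:320,::-1],(400,400),interpolation=cv2.INTER_CUBIC)
for p,c in((T,(255,0,255)),(PAD,(255,255,0))):
  cv2.circle(a,tuple(int(x) for x in (proj(s,p)[0]-[230,140]+.5)*400/60),3,c,-1)
  cv2.circle(b,tuple(int(x) for x in (proj(w,p)[0]-[190,100]+.5)*400/130),3,c,-1)
cv2.imwrite('pics/p3.png',np.hstack([a,b]))
E
```

```text
clock: 16.4
ee_pos: [0.548, -0.0078, 0.2422]
tcp_rot: [[0.293, 0.913, -0.284], [-0.088, -0.27, -0.959], [-0.952, 0.306, 0.001]]
contact_force: [0.3, -0.5, -2.9]
opening: 0.0257
t 16.7 pos [ 0.5487 -0.0084  0.2455] q [-5. -8. 91. -4. 79. 12.] F [ 0.41 -1.09 -0.58] open 0.0254
shift mm [25.8 -0.1 -0.9] rot [-0.0012  0.0002 -0.0009] 0.1
```

View pics/p3.png

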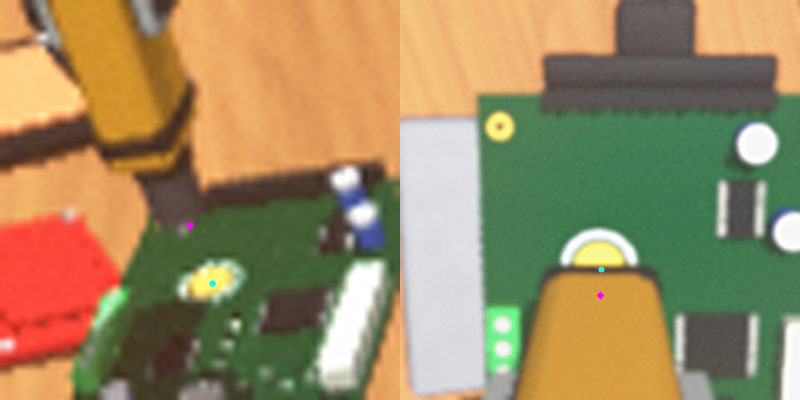

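```bash
python3 -m inch '[[[7,0,-1,0,0,0,0],[13,0,-1,0,0,0,0],[18,0,-1,0,0,0,0],[21,0,-1,0,0,0,0],[22,0,-1,0,0,0,0]]]'
python3 - <<'E'
from tgt import *
F=[]
for i in range(10): s=camera('side');F.append(get_obs()['contact_force'])
F=np.array(F);print('Fn',(F@Rb[:,2]).mean(),F.mean(0),F.std(0))
o=get_obs(); w=wrist(camera('wrist'),o)
go(tcp(0),RT)
A=np.array(o['tcp_rot']);T=o['ee_pos']+A@[.082,0,0]
a=cv2.resize(s['pixels'][140:200,230:290,::-1],(400,400),interpolation=cv2.INTER_CUBIC)
b=cv2.resize(w['pixels'][100:230,190:320,::-1],(400,400),interpolation=cv2.INTER_CUBIC)
for p,c in((T,(255,0,255)),(PAD,(255,255,0))):
  cv2.circle(a,tuple(int(x) for x in (proj(s,p)[0]-[230,140]+.5)*400/60),2,c,-1)
cv2.imwrite('pics/p4.png',np.hstack([a,b]))
E
```

```text
clock: 17.2
ee_pos: [0.5551, -0.0089, 0.223]
tcp_rot: [[0.295, 0.912, -0.285], [-0.088, -0.271, -0.959], [-0.952, 0.308, 0.0]]
contact_force: [-0.6, 0.7, -2.8]
opening: 0.0256
Fn -1.8925160821273632 [ 0.10051081 -0.29464555 -1.93139006] [0.48568121 0.50953804 0.49157135]
t 17.75 pos [ 0.5554 -0.0089  0.2241] q [-5. -6. 92. -4. 76. 12.] F [-0.32 -0.68 -2.2 ] open 0.0252
shift mm [3.4 0.4 0.6] rot [-0.0004 -0.      0.    ] 0.0
```

View pics/p4.png

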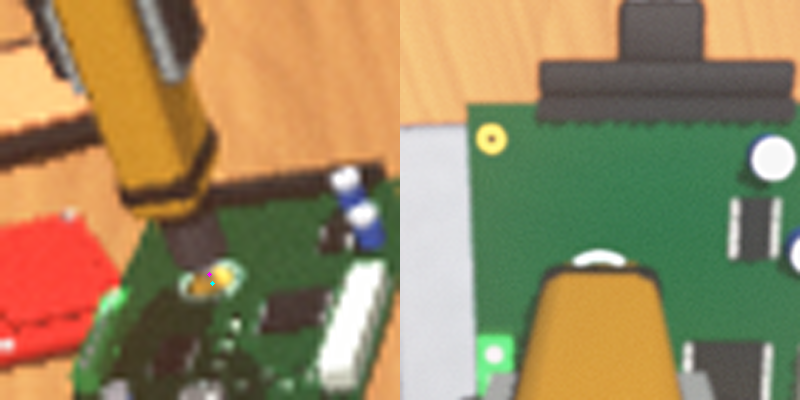

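```bash
python3 -m inch '[[[1,0,0.5,0,0,0,0],[2,0.3,0.5,0,0,0,0],[3,0.3,0.5,0,0,0,0],[4,0.3,0.5,0,0,0,0],[5,0.3,0.5,0,0,0,0]]]'
python3 - <<'E'
from tgt import *
F=[]
for i in range(12): s=camera('side');F.append(get_obs()['contact_force'])
F=np.array(F);print('Fn',(F@Rb[:,2]).mean(),F.mean(0),F.std(0))
go(tcp(-.004),RT)
E
```

```text
clock: 18.25
ee_pos: [0.557, -0.0099, 0.2194]
tcp_rot: [[0.296, 0.912, -0.285], [-0.088, -0.271, -0.959], [-0.951, 0.309, -0.0]]
contact_force: [-1.5, 1.1, 0.0]
opening: 0.0254
Fn -0.22456987849988372 [-0.97175579 -0.01750066 -0.53726301] [0.54586682 0.37932772 0.37495716]
t 18.85 pos [ 0.557  -0.0099  0.2193] q [-5. -6. 93. -4. 76. 12.] F [-0.44  0.42 -0.85] open 0.0253
shift mm [2.3 0.1 0. ] rot [-0.0005  0.      0.0002] 0.0
```

```bash
python3 -m inch '[[[0.6,0,0,0,0,0,0],[1.2,0,0,0,0,0,0],[1.8,0,0,0,0,0,0],[1.8,0,0,0,0,0,0],[1.8,0,0,0,0,0,0]]]'
python3 - <<'E'
from tgt import *
F=[]
for i in range(14): s=camera('side');F.append(get_obs()['contact_force'])
F=np.array(F);print('Fn',(F@Rb[:,2]).mean(),F.mean(0),F.std(0))
o=get_obs();w=wrist(camera('wrist'),o);t=camera('top')
go(tcp(-.004),RT)
a=cv2.resize(s['pixels'][140:200,230:290,::-1],(400,400),interpolation=cv2.INTER_CUBIC)
b=cv2.resize(w['pixels'][100:230,190:320,::-1],(400,400),interpolation=cv2.INTER_CUBIC)
cv2.imwrite('pics/p5.png',np.hstack([a,b]))
S0=pickle.load(open('C.pkl','rb'))['side']['pixels']
E
```

```text
clock: 19.35
ee_pos: [0.5575, -0.0101, 0.2176]
tcp_rot: [[0.296, 0.912, -0.285], [-0.088, -0.271, -0.959], [-0.951, 0.309, -0.0]]
contact_force: [-1.6, 0.5, 0.1]
opening: 0.0254
Fn 0.7136958079811115 [-0.85216639 -0.10783204  0.49491201] [0.36504234 0.60016006 0.40856201]
t 20.15 pos [ 0.5575 -0.01    0.2176] q [-5. -6. 93. -4. 76. 12.] F [-0.94 -0.01 -0.04] open 0.0257
shift mm [0.5 0.2 0.1] rot [-0.0004  0.      0.0002] 0.0
```

View pics/p5.png

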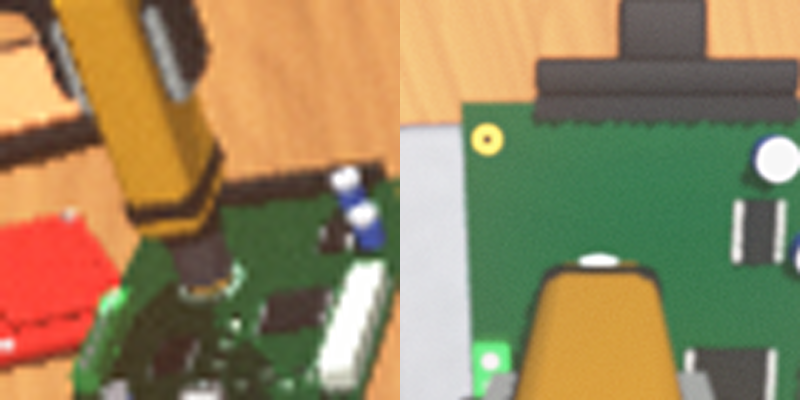

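Run:
```python
from tgt import *
C0=pickle.load(open('C.pkl','rb'))['side']['pixels'].astype(int); s=camera('side')
d=np.abs(s['pixels'].astype(int)-C0).sum(2)
print('board right part diff',d[166:205,280:292].mean(),'reel/bottle',d[185:270,320:370].mean())
print(close_job()); o=get_obs(); print(o['clock'],o['contact_force'],o['ee_pos'])
```

```text
board right part diff 13.307692307692308 reel/bottle 18.140941176470587
the job is handed in; nothing more can be done
None
the job is handed in; nothing more can be done
```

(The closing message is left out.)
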